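Half-close the cover of the lemon box

TASK

Two open steel garnish boxes stand on the pass with their hinged covers up. Fold the cover of the box that holds the lemon forward over the box to half open, 45 degrees above level, and leave it standing there by itself. Leave the cover of the box with the tomato as it is.

Things in the scene. Friction and masses are not known exactly. Their poses are not given: they have to be found in the camera images.
- lemon_box: The stainless steel garnish box that holds a whole lemon, 140 (x) x 130 (y) x 90 mm high, walls 3 mm, fixed to the worktop. Origin: centre of its underside, on the worktop; z up, -x is its front, which faces roughly toward the robot. Its cover's hinge line runs along its y axis at x = +70 mm, z = +90 mm (the far top rim).
- lemon_cover (a joint): Angle of the lemon box's cover, rad: 0 shut (level), pi/4 half open, pi/2 upright, 1.9 stop (leaning away from the robot); starts between 1.4 and 1.75. The hinge is stiff (0.30 N m friction, about 3 N at 100 mm): the cover stays wherever it is left and can be pushed by its outer face (the face away from the robot when upright, the upper one when shut).
- lemon_cover_edge (a point): Middle of the free edge of the lemon box's cover, a steel panel 4 mm thick, 130 mm wide, reaching 140 mm from the hinge, with a 12 mm lip along the free edge (toward the robot when upright). Moves with the cover: x axis from free edge to hinge, y along the hinge, z out of the outer face.
- tomato_cover_edge (a point): Middle of the free edge of the cover of the other, equal box, which holds a tomato. This cover also stands up and has the same stiff hinge; it is to stay as it is.
Mind the look-alikes: they are no part of the job. Leave any blue look-alike of the lemon_box alone.

How it is judged:
At the end, for the whole second after the job is handed in: The cover of the lemon box stands still at 45 degrees above level, within about 10 degrees either way, and the free edge of the tomato box's cover is within 30 mm of where it started (value of joint lemon_cover between 0.6 and 0.97 rad and not (velocity of joint lemon_cover above 0.05 rad/s) and velocity of joint lemon_cover above -0.05 rad/s and distance of tomato_cover_edge from where it was at the start of the episode below 0.03 m); the robot touches nothing.
It fails at once if the free edge of the tomato box's cover is moved by more than 30 mm (distance of tomato_cover_edge from where it was at the start of the episode above 0.03 m).
It also fails if it takes over 32 s, if anything falls off the work surface, if the arm or the gripper's body presses on something with over 40 N, if the wrist force passes 120 N, or if a joint passes its speed limit or range.

ROBOT

A 6-joint arm with a two-finger parallel gripper is mounted at the origin on a cart in front of the work surface, level with it; the furniture and walls round the work are solid. World frame = base frame: x ahead of the robot, y to its left, z up, the work surface at z = 0. Lengths are in m, angles in rad, forces in N, time in s.
With the tool pointing down it reaches from about 0.35 to 0.875 m from the base axis. Payload 4.2 kg.
Tool frame: the origin (TCP) lies midway between the tips of the shut fingers; the grasp point (between the pads) lies 19 mm behind it (bot.grasp_offset is the distance from the TCP to the grasp point, in m); z points along the fingers, y is the direction in which the jaws open and shut (so a half turn about z gives the same grasp; the last joint's range is limited). The gripper opens to 85 mm and grips with 20 to 120 N. Pads are 22 mm wide; open, the fingers measure 114 mm over their backs; the gripper's body (76 mm by 85 mm) begins 54 mm behind the grasp point. The pads swing forward as they close: fully open they stand 13 mm farther back than shut.
Start: joints at [-1.09, 0.385, 0.008, 0, -1.194, -0.259], TCP at [0.138, -0.61, 0.231] pointing down, gripper open.
Joint ranges: [-3.14, 3.14], [-1.21, 2.06], [-1.07, 1.41], [-3.16, 2.05], [-2.99, -0.16], [-3.1, 3.1]. Speed limits (rad/s): [2.79, 2.79, 3.14, 3.14, 3.14, 3.14].

INTERFACE

Orientations are given as a unit quaternion [x, y, z, w].
In Python, from station import readout, viewer, workorder, trace, spot_point, bot gives the robot as it stands. The module is installed in compiled form; this text tells all that it offers.
- The arm moves only by the shell command python3 -m pendant 'ROWS' [OPENING] [FORCE]. ROWS is JSON, one flat list of numbers, 4 for each row, row after row: the shift along the tool's x, y, z scaled (see below), then the turn about the tool's z scaled (see below). In form: [x, y, z, spin, x, y, z, spin, ...]. A call has 1 to 20 rows; each row shifts and turns the commanded pose from where the row before left it, along the tool's axes as they then stand; what a row does not reach is not made up. The controller multiplies each number of a shift by 0.025 m and each number of a turn by 0.12 rad. A row lasts 1/12 s, in which the tool goes at most 41.7 mm and 7.16 degrees, less where a joint would pass 70% of its speed; a pose out of reach is approached as far as the arm can. A call with a number of a shift or a turn outside -1 to 1 is refused whole. A call with a gripper value outside its range is refused whole. OPENING is the gripper's target within -1 to 1 (shut at 1, half-way at 0, fully open at -1), set as the call begins (- or left out, the last holds). The fingers move at their own pace and stop on an object; FORCE is the grip in N (left out, the last holds). Time passes only in rows, so rows that do not move let the fingers close. It gives the time, the measured TCP pose, the force and the opening at its end, in the units of the state.
- readout.get_state(): the state, without advancing time (a new reading comes with each control period).
- viewer.snapshot(name): name is "side" or "top"; returns (picture, depth): 384x512x3 uint8, red, green, blue; 384x512 float32, m along the optical axis (not along the pixel's ray), 0 where there is no reading.
- viewer.camera_model(name): a dict with "fx", "fy", "cx", "cy" (pixels), "k1" (the pictures are not rectified: a ray, as slopes to the right and down, at radius r is drawn at 1 + k1 r^2 times it, then the intrinsics apply), "R" (3x3) and "t" (3): a world point X has camera coordinates R X + t. Camera axes: x right, y down, z forward; pixel columns grow to the right and rows downward; lengths in m; the calibration is good to about 2 mm. A picture is of the moment at which its call begins. camera_model takes no time and is no camera call.
- workorder.close_job(): hands the job in, once; it reports no verdict.
Trained networks look in the newest picture that a camera, given by its name, has taken for a name from the list of things; names that differ only in an ending like _2 or _b are one class to them, and where a whole thing is asked for, a point or a joint stands for the part that bears it (a point fixed in the world has none). Each returns a list of dicts, best first, with "p" (0 to 1); they miss things now and then, are a little off and sometimes report something else, mostly with a low value. They report only what shows in the picture. A call takes as long as a camera call. They do not tell look-alikes from the thing itself.
- trace(camera, target): "mask" (384x512 bool, what is visible of it) and "centre" ([column, row] in pixels, amid what is visible of it).
- spot_point(camera, target): "centre" ([column, row] in pixels: a listed point, or the origin of a listed thing).
The state is a dict: "clock": time; "joint_pos": joint angles; "qd": joint speeds; "joint_efforts": joint torques, N m; "tool_pos": TCP position; "tool_rot": TCP orientation; "wrist_force": force on the tool from outside, world axes, zero at the start; "moment": the same for the moment, N m; "width": finger opening in m.
Only numpy, scipy, OpenCV 4.12 (cv2) and the standard library are available. Lean on these libraries where they do the work, as an engineer would, in place of code of your own. Each camera call takes 0.05 s, during which the arm holds its last target. There are 200 camera calls.

## Working session

There is one attempt and no reset: what is moved stays moved. The work goes in short steps, Python scripts to look and compute and a shell command to move; the robot and the scene stay as the last step left them, time stands still between calls to the robot, and variables do not carry over. Pictures are saved under pics/ and viewed, about 8 in all and at most 12, crops included, and the job is handed in when it is done.

```bash
mkdir -p pics
cat > h.py <<'E'
import numpy as np, cv2
from station import readout, viewer, workorder, trace, spot_point, bot
def world(cam, uv, d):
    m=viewer.camera_model(cam)
    K=np.array([[m['fx'],0,m['cx']],[0,m['fy'],m['cy']],[0,0,1]],float)
    p=cv2.undistortPoints(np.array(uv,float).reshape(-1,1,2),K,np.array([m['k1'],0,0,0,0.]))[:,0]
    d=np.asarray(d,float).reshape(-1,1)
    c=np.hstack([p*d,d])
    return (c-np.array(m['t']))@np.array(m['R'])
def cloud(cam,dep):
    v,u=np.mgrid[:384,:512]
    return world(cam,np.stack([u,v],-1).reshape(-1,2),dep.reshape(-1)).reshape(384,512,3)
def save(n,img): cv2.imwrite('pics/'+n,img[...,::-1])
E
python3 - <<'E'
from h import *
ims=[]
for c in('side','top'):
    im,d=viewer.snapshot(c); np.savez(f'{c}0.npz',im=im,d=d)
    ims.append(im)
    P=cloud(c,d)
    for t in('lemon_box','lemon_cover','tomato_cover_edge'):
        for r in trace(c,t): 
            m=r['mask']&(d>0); print(c,t,round(r['p'],2),np.round(r['centre']),m.sum(),np.round(np.median(P[m],0),3) if m.any() else '')
    for t in('lemon_cover_edge','tomato_cover_edge','lemon_box'):
        for r in spot_point(c,t):
            u,v=np.round(r['centre']).astype(int); print(c,'pt',t,round(r['p'],2),u,v,np.round(P[min(v,383),min(u,511)],3))
save('a.png',cv2.resize(np.vstack(ims),None,fx=.78,fy=.78))
s=readout.get_state();print({k:np.round(v,3) for k,v in s.items()})
E
```

```text
side lemon_box 0.74 [351. 282.] 3195 [ 0.501 -0.69   0.094]
side lemon_box 0.7 [266. 190.] 2695 [ 0.539 -0.212  0.076]
side lemon_cover 0.91 [352. 270.] 1855 [ 0.527 -0.676  0.095]
side lemon_cover 0.84 [275. 166.] 957 [ 0.558 -0.199  0.164]
side tomato_cover_edge 0.97 [237. 155.] 449 [0.512 0.005 0.134]
side pt lemon_cover_edge 0.92 340 285 [ 0.469 -0.7    0.095]
side pt lemon_cover_edge 0.61 274 152 [ 0.55  -0.202  0.228]
side pt tomato_cover_edge 0.84 236 132 [ 0.225 -0.609  0.528]
side pt lemon_box 0.83 347 293 [ 0.477 -0.72   0.082]
top lemon_box 0.89 [260. 195.] 680 [ 0.438 -0.226  0.031]
top lemon_box 0.7 [383. 196.] 399 [ 0.553 -0.706  0.093]
top lemon_cover 0.9 [381. 192.] 320 [ 0.563 -0.698  0.093]
top pt lemon_cover_edge 0.69 383 214 [ 0.128 -0.643  0.582]
top pt lemon_box 0.79 372 214 [ 0.116 -0.615  0.588]
top pt lemon_box 0.64 262 194 [ 0.462 -0.233  0.044]
{'clock': np.float64(0.7), 'joint_pos': array([-1.09 ,  0.385,  0.008, -0.   , -1.194, -0.259]), 'qd': array([-0.002, -0.002,  0.001, -0.   , -0.001, -0.001]), 'joint_efforts': array([  0.   , -39.195,  18.858,   4.19 ,  -0.   ,  -0.   ]), 'tool_pos': array([ 0.138, -0.61 ,  0.231]), 'tool_rot': array([-0.111,  0.994, -0.   ,  0.   ]), 'wrist_force': array([ 0.307, -0.232, -0.885]), 'moment': array([ 0.038, -0.033, -0.041]), 'width': np.float64(0.085)}
```

View pics/a.png

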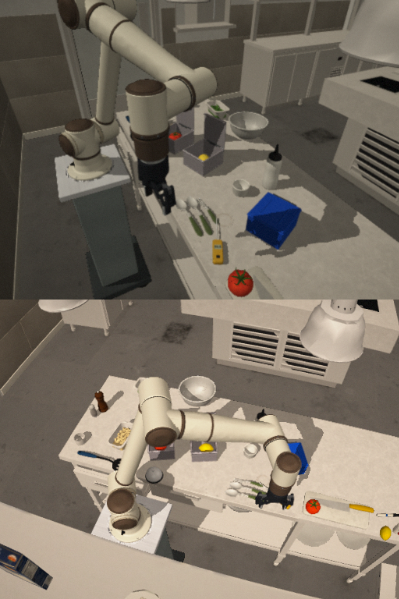

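Candidates: the blue shut box at side (351,282) is the look-alike. The steel box at side (266,190) / top (260,195) holds a yellow fruit, and the steel box at about side (237,155) a red one. I'll confirm in a crop and fit the geometry.

Run:
```python
from h import *
A={c:np.load(c+'0.npz') for c in('side','top')}
a=cv2.resize(A['side']['im'][115:235,200:340],None,fx=4,fy=4,interpolation=2)
b=cv2.resize(A['top']['im'][150:220,170:310],None,fx=4,fy=4,interpolation=2)
save('b.png',cv2.resize(np.vstack([a,b]),None,fx=.78,fy=.78))
P=cloud('side',A['side']['d'])
for r in trace('side','lemon_cover'):
    m=cv2.erode(r['mask'].astype(np.uint8),np.ones((3,3)))>0
    q=P[m&(A['side']['d']>0)]
    q=q[(q[:,2]>.1)&(q[:,1]>-.35)]
    if len(q)<100: continue
    for _ in range(4):
        c=q.mean(0); n=np.linalg.svd(q-c)[2][2]; k=abs((q-c)@n); q=q[k<max(.004,2*k.std()*.8)]
    if n[0]<0:n=-n
    print('cover n',n,'c',c,len(q),'res',k.std(),'zrange',np.percentile(q,[1,99],0))
for c in A:
    P=cloud(c,A[c]['d']); 
    # rim points z 0.085-0.095
    m=(abs(P[...,2]-.09)<.006)&(P[...,0]>.3)&(P[...,0]<.7)&(P[...,1]<.15)&(P[...,1]>-.4)
    np.save(c+'rim.npy',P[m]); 
    cv=np.zeros((300,400),np.uint8)
    q=P[m]; print(c,len(q))
    for lo,hi,l in((-.4,-.11,'L'),(-.11,.15,'T')):
        s=q[(q[:,1]>lo)&(q[:,1]<hi)]
        if len(s)>5: 
            r=cv2.minAreaRect(s[:,:2].astype(np.float32)); print(c,l,len(s),r, np.round(cv2.boxPoints(r),3).tolist())
```

```text
cover n [0.9467563  0.32190225 0.00560836] c [ 0.55835098 -0.19882605  0.16265146] 731 res 0.0008817489769316075 zrange [[ 0.53808117 -0.25397201  0.10190041]
 [ 0.57751869 -0.14087357  0.22111803]]
side 426
side L 272 ((0.491167277097702, -0.2194109559059143), (0.1493535041809082, 0.13771428167819977), 18.714181900024414) [[0.39800000190734863, -0.17800000309944153], [0.4429999887943268, -0.3089999854564667], [0.5839999914169312, -0.26100000739097595], [0.5400000214576721, -0.12999999523162842]]
side T 154 ((0.43932849168777466, -0.005300238728523254), (0.14881299436092377, 0.1371348649263382), 20.323974609375) [[0.34599998593330383, 0.032999999821186066], [0.3930000066757202, -0.0949999988079071], [0.5329999923706055, -0.04399999976158142], [0.48500001430511475, 0.08500000089406967]]
top 166
top L 89 ((0.4548168182373047, -0.23142361640930176), (0.08210299164056778, 0.1399974226951599), 15.250060081481934) [[0.3970000147819519, -0.17499999701976776], [0.4339999854564667, -0.3100000023841858], [0.5130000114440918, -0.2879999876022339], [0.47600001096725464, -0.15299999713897705]]
top T 77 ((0.39057114720344543, -0.02564140409231186), (0.05802188441157341, 0.13600504398345947), 26.030216217041016) [[0.33500000834465027, 0.023000000044703484], [0.39399999380111694, -0.0989999994635582], [0.44600000977516174, -0.07400000095367432], [0.3869999945163727, 0.04800000041723251]]
```

View pics/b.png

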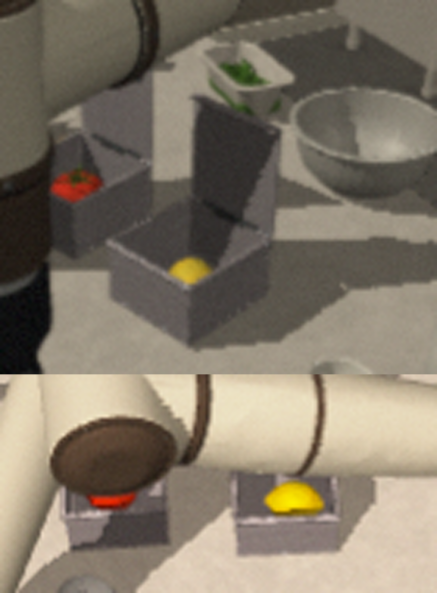

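The crop shows the lemon in the nearer steel box (cover up at side ≈(275,160)). The tomato box is behind and left of it, and the blue box is elsewhere. The cover fit gives θ≈1.565 and a yaw of 18.8°. Next: clearance behind the cover, and the move in tool axes.

Run:
```python
from h import *
ex=np.array([.947,.322]);ey=np.array([-.322,.947]);H=np.array([.558,-.198])
for c in('side','top'):
    P=cloud(c,np.load(c+'0.npz')['d']).reshape(-1,3)
    q=np.c_[(P[:,:2]-H)@ex,(P[:,:2]-H)@ey,P[:,2]]
    print(c,'max height below .3; rows ex bins, cols ey -.5...+.25')
    for a in np.arange(-.1,.3,.04):
        print(round(a,2),[ (int(1000*s.max()) if len(s:=q[(q[:,0]>a)&(q[:,0]<a+.04)&(q[:,1]>b)&(q[:,1]<b+.05)&(q[:,2]<.4),2]) else -1) for b in np.arange(-.5,.25,.05)])
t=readout.get_state()['tool_pos'][:2]-H
print('tcp in hinge frame',t@ex,t@ey)
```

```text
side max height below .3; rows ex bins, cols ey -.5...+.25
-0.1 [91, -1, -1, 2, 46, 47, 4, 3, 92, 65, 62, 93, 1, 91, 69]
-0.06 [5, -1, -1, 2, 4, 2, 2, 3, 91, 55, -1, 92, -1, 91, 76]
-0.02 [5, 3, 4, 206, 168, 2, 3, 3, 233, 232, 233, 233, -1, 194, 181]
0.02 [5, 3, 4, 213, 171, 3, 2, 3, 3, 2, -1, -1, -1, 219, 182]
0.06 [3, 2, 2, 2, 0, 3, 2, 2, 3, 3, -1, -1, -1, 3, 2]
0.1 [2, 3, 3, 4, 0, 2, 4, 4, 3, 3, 2, -1, -1, 1, 4]
0.14 [4, 3, 2, 4, 2, 1, 4, 3, 3, 3, 3, 4, -1, -1, 3]
0.18 [3, 3, 3, 3, 3, -1, 3, 4, 2, 101, 101, 101, -1, -1, 0]
0.22 [-1, 0, 2, 2, 5, 3, 3, 3, 101, 100, 41, 100, 102, -1, -1]
0.26 [-1, -1, -1, -1, 2, 1, 2, 4, 101, 31, 0, 2, 101, 0, -1]
top max height below .3; rows ex bins, cols ey -.5...+.25
-0.1 [-1, -1, -1, 3, 47, 49, 7, 9, 98, 69, 64, 96, 7, 92, 55]
-0.06 [5, -1, -1, 3, 10, 6, 7, 7, 16, 53, 17, 15, 4, 28, 10]
-0.02 [7, -1, -1, 214, 175, -7, -3, 0, 233, 231, 13, 12, 7, 7, -1]
0.02 [8, -1, -1, 215, 187, -1, -1, -1, -1, -1, -1, -1, -1, -1, -1]
0.06 [10, 6, -1, -1, -1, -1, -1, -1, -1, -1, -1, -1, -1, -1, -1]
0.1 [7, 4, -1, 0, 6, -1, -1, -1, -1, -1, -1, -1, -1, -1, -1]
0.14 [5, 6, 4, 4, 8, 9, 10, 3, 3, -1, -1, -1, -1, -1, -1]
0.18 [5, 9, 6, 11, 8, 6, 5, 6, 5, 101, 102, 106, -1, -1, -1]
0.22 [-1, -6, 4, 5, 6, 6, 9, 7, 104, 95, 37, 102, 105, 7, -1]
0.26 [-1, -1, -1, -1, 1, 6, 6, 5, 101, 22, 6, 8, 102, 2, -1]
tcp in hinge frame -0.5307588008363989 -0.25445008815689146
```

```bash
python3 -m pendant '[0,0,-1,-0.87, 0,0,-1,0, 0,0,-1,0, 0,0,-1,0, -0.9,0.4,0,0, -0.9,0.4,0,0, -0.9,0.4,0,0, -0.9,0.4,0,0, -0.9,0.4,0,0, -0.9,0.4,0,0, -0.9,0.4,0,0, -0.9,0.4,0,0, -0.9,0.4,0,0, -0.9,0.4,0,0, -0.9,0.4,0,0, -0.9,0.4,0,0]' 1
cat >> h.py <<'E'
def pose():
    s=readout.get_state(); R=__import__('scipy.spatial.transform',fromlist=['Rotation']).Rotation.from_quat(s['tool_rot']).as_matrix()
    ex=np.array([.947,.322]);ey=np.array([-.322,.947]);t=s['tool_pos'][:2]-np.array([.558,-.198])
    print('t',s['clock'],'hinge frame',np.round([t@ex,t@ey,s['tool_pos'][2]],4),'toolx deg',np.degrees(np.arctan2(R[1,0],R[0,0])),'F',np.round(s['wrist_force'],1),'w',s['width'])
E
python3 -c "
from h import *;pose()"
```

```text
clock: 2.08
tool_pos: [0.3556, -0.4085, 0.3315]
tool_rot: [-0.162, 0.987, -0.0, 0.0]
wrist_force: [0.4, 0.3, 0.3]
width: 0.0002
t 2.0833 hinge frame [-0.2595 -0.1342  0.3315] toolx deg -161.31034596215068 F [0.4 0.3 0.3] w 0.00020123069277115202
```

```bash
python3 -m pendant '[-0.9,0.39,0,0, -0.9,0.39,0,0, -0.9,0.39,0,0, -0.9,0.39,0,0, -0.9,0.39,0,0, -0.9,0.39,0,0, -0.9,0.39,0,0, -0.9,0.39,0,0, -0.9,0.39,0,0, -0.9,0.39,0,0, -0.9,0.39,0,0, -0.9,0.39,0,0, -0.9,0.39,0,0, -0.9,0.39,0,0, 0,0,0,0, 0,0,0,0]'
python3 - <<'E'
from h import *
pose()
im,d=viewer.snapshot('side');im2,_=viewer.snapshot('top')
save('c.png',np.vstack([cv2.resize(im[60:240,170:400],None,fx=2,fy=2),cv2.resize(im2[110:230,150:380],None,fx=2,fy=2)]))
E
```

```text
clock: 3.42
tool_pos: [0.6101, -0.1783, 0.3305]
tool_rot: [-0.163, 0.987, 0.0, -0.001]
wrist_force: [-0.1, -0.8, 0.2]
width: 0.0
t 3.4167 hinge frame [0.0557 0.0019 0.3305] toolx deg -161.20825270626048 F [-0.1 -0.8  0.2] w 1.5153495739900977e-05
```

View pics/c.png

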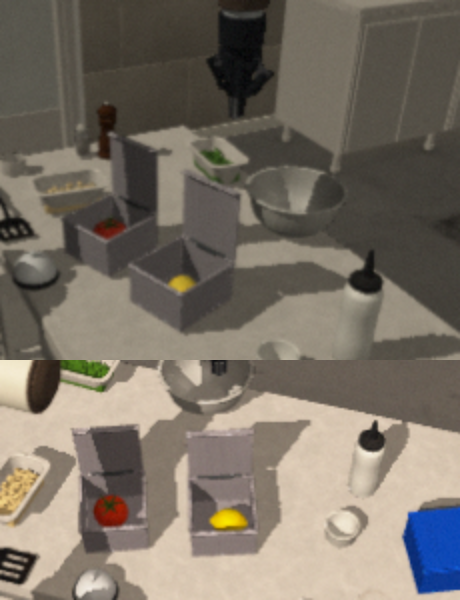

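The side view shows the gripper above and behind the lemon cover with clear space around it; neither box has been moved. Now I descend behind the cover and start the pull.

```bash
python3 -m pendant '[0,0,0.8,0, 0,0,0.8,0, 0,0,0.8,0, 0,0,0.8,0, 0,0,0.8,0, 0,0,0.8,0, 0,0,0.8,0, 0,0,0.4,0, 0.4,0,0,0, 0.4,0,0,0, 0.4,0,0,0, 0.4,0,0,0, 0.4,0,0,0, 0.4,0,0,0, 0.4,0,0,0]'; python3 -c "
from h import *;pose()"
```

```text
clock: 4.77
tool_pos: [0.5433, -0.2018, 0.1822]
tool_rot: [-0.162, 0.987, -0.0, 0.002]
wrist_force: [4.7, 0.8, -0.9]
width: 0.0
t 4.7667 hinge frame [-0.0151  0.0011  0.1822] toolx deg -161.30417586918628 F [ 4.7  0.8 -0.9] w 9.698955861169343e-06
```

```bash
python3 -m pendant '[0.3,0,0.1,0, 0.3,0,0.1,0, 0.3,0,0.1,0, 0.3,0,0.1,0, 0.3,0,0.1,0, 0.3,0,0.1,0, 0,0,0,0, 0,0,0,0]'
cat > ang.py <<'E'
from h import *
import sys
pose()
im,d=viewer.snapshot('side'); P=cloud('side',d)
ex=np.array([.947,.322]);ey=np.array([-.322,.947]);H=np.array([.558,-.198])
q=np.dstack([(P[...,:2]-H)@ex,(P[...,:2]-H)@ey,P[...,2]])
for r in trace('side','lemon_cover')[:3]:
    m=cv2.erode(r['mask'].astype(np.uint8),np.ones((3,3)))>0
    s=q[m&(d>0)]; s=s[(abs(s[:,1])<.08)&(s[:,2]>.095)&(s[:,2]<.24)&(abs(s[:,0])<.16)]
    if len(s)<60: continue
    for _ in range(5):
        c=s.mean(0); n=np.linalg.svd(s-c)[2][2]; k=abs((s-c)@n); s=s[k<max(.004,1.6*k.std())]
    n=n*np.sign(n[0]); print('n',n.round(3),'theta',np.arctan2(n[0],n[2]),len(s),'c',c.round(3),'max z',s[:,2].max())
save(sys.argv[1],cv2.resize(im[60:240,170:400],None,fx=3,fy=3))
E
python3 ang.py d.png
```

```text
clock: 5.43
tool_pos: [0.4988, -0.2163, 0.1658]
tool_rot: [-0.162, 0.987, 0.0, -0.002]
wrist_force: [-0.4, 0.4, -0.6]
width: 0.0003
t 5.4333 hinge frame [-0.062   0.0017  0.1658] toolx deg -161.34560765877112 F [-0.4  0.4 -0.6] w 0.0002998888595268738
```

View pics/d.png

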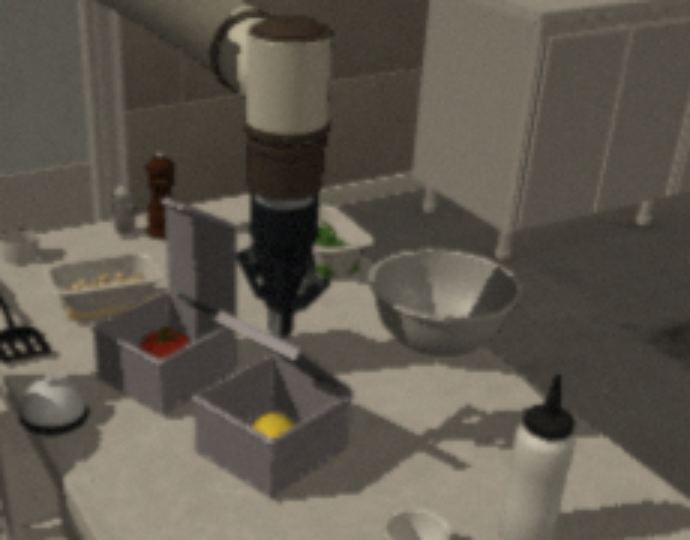

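The cover has followed the finger to about half open, and the tomato cover still stands. I'll back off along the face normal and measure.

```bash
python3 -m pendant '[-0.5,0,-0.5,0, -0.8,0,-0.8,0, -0.8,0,-0.8,0, -0.8,0,-0.8,0, -0.8,0,-0.8,0, -0.5,0,-0.8,0, 0,0,-0.8,0, 0,0,0,0]'
cat >> ang.py <<'E'
for c in('side','top'):
    im,d=viewer.snapshot(c); P=cloud(c,d)
    q=np.dstack([(P[...,:2]-H)@ex,(P[...,:2]-H)@ey,P[...,2]])[d>0]
    s=q[(abs(q[:,1])<.06)&(q[:,2]>.1)&(q[:,2]<.24)&(q[:,0]<.02)&(q[:,0]>-.16)]
    print(c,len(s)); 
    if len(s)>20:
        l=cv2.fitLine(s[:,[0,2]].astype(np.float32),cv2.DIST_HUBER,0,.01,.01).ravel()
        e=s[s[:,0]<np.percentile(s[:,0],8)]
        print('line theta',np.arctan2(abs(l[1]),abs(l[0])),l.round(3),'edge',e.mean(0).round(3),'maxz',s[:,2].max(), 'edge theta',np.arctan2(e[:,2].mean()-.09,-e[:,0].mean()))
    if c=='top': save(sys.argv[1].replace('.','t.'),cv2.resize(im[110:260,150:350],None,fx=3,fy=3))
for r in spot_point('side','lemon_cover_edge'): print('pt',r)
E
python3 ang.py e.png
```

```text
clock: 6.2
tool_pos: [0.6022, -0.1827, 0.303]
tool_rot: [-0.163, 0.987, -0.002, 0.003]
wrist_force: [0.0, -0.4, 1.5]
width: 0.0002
t 6.2 hinge frame [4.68e-02 3.00e-04 3.03e-01] toolx deg -161.24137107985996 F [ 0.  -0.4  1.5] w 0.00017919194109548836
n [0.678 0.004 0.735] theta 0.7447083898085697 92 c [-0.079 -0.01   0.166] max z 0.19002338868214022
side 153
line theta 0.7480693 [ 0.733 -0.68  -0.087  0.173] edge [-0.106  0.002  0.184] maxz 0.19247716184626518 edge theta 0.7236881769202022
top 245
line theta 0.747213 [ 0.734 -0.68  -0.078  0.168] edge [-0.108  0.004  0.184] maxz 0.19447474357545902 edge theta 0.716355027585518
pt {'centre': [340.9, 285.5], 'p': 0.57}
pt {'centre': [256.3, 171.9], 'p': 0.49}
```

View pics/e.png

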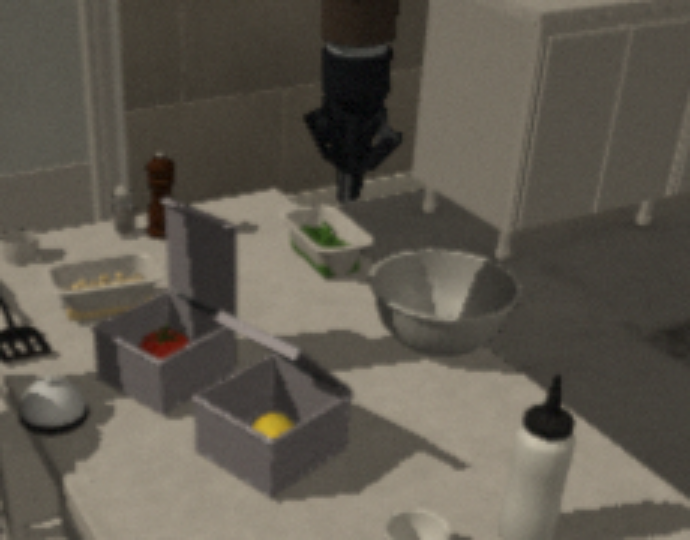

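The cover stands by itself at about 0.75 rad in three fits across both cameras. The gripper is well clear at z = 0.30 m and the tomato cover hasn't moved, so I'm handing in.

```bash
python3 -c "
from h import *
print(workorder.close_job()); pose()"
```

```text
the job is handed in; nothing more can be done
None
the job is handed in; nothing more can be done
```

The lemon box's cover is folded forward to half open and stands there by itself, and the job is handed in. I pulled it over from behind with the shut fingertips, then backed off.

- **Cover angle:** after I let go, a plane fit on the side camera gave 0.745 rad, and line fits on the side and top cameras gave 0.748 and 0.747. A rougher estimate from the free edge gave about 0.72. All are inside the 0.60–0.97 band.
- **Stillness:** the cover looked the same in the pictures before and after release. I did not measure its velocity.
- **Tomato cover:** it looked upright and unmoved in every picture. I did not measure its position, but the gripper stayed well away from it.
- **Robot:** at hand-in the gripper was free of everything, with the fingertips at z ≈ 0.30 m. The highest wrist force I saw was about 5 N, and about 6.5 s had passed.

No check failed. The network kept reporting the blue look-alike box as a lemon box, so I ruled it out by eye and left it alone.

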